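Shut and lock an analyser's reagent hatch

TASK

The grey reagent hatch on top of the white analyser has been left ajar: push it down with a fingertip until it is fully shut. Then set a fingertip in the slot of its blue quarter-turn fastener and turn it clockwise as far as it goes, so that the yellow mark points at the green dot and the hatch is locked. Do not lift the hatch any further open, do not turn the fastener before the hatch is shut, and leave everything else where it stands.

Things in the scene. Friction and masses are not known exactly. Their poses are not given: they have to be found in the camera images.
- analyser: white bench analyser, 340 x 340 mm, 170 mm tall, fixed. Origin: centre of its underside; x from its front (towards the robot) to its rear, y to its left, z up. Its top has an opening shut by the grey hatch, whose centreline lies at y = -45 mm and whose hinge line runs along y at x = +80 mm, z = 170 mm. A low display, 25 mm tall, stands on top behind the hinge.
- hatch (a joint): angle of the grey hatch, rad: 0 = shut, where it stops dead (top face flush with the analyser's top); grows as it opens upward. Panel 12 mm thick, 220 mm wide, reaching 210 mm forward from the hinge, so its front edge is the high one while ajar. Starts 0.2 to 0.45 open and stays wherever it is left; 2 to 4 N on the push pad moves it.
- hatch_push (a point): centre of the black rubber push pad (50 x 30 mm) on the hatch's top face, near its front edge, left of the fastener: 185 mm from the hinge line, 78 mm left of the hatch's centreline. Moves with the hatch; axes as the analyser's when shut.
- cam (a joint): angle of the quarter-turn fastener, rad: 0 = unlocked (yellow mark towards the red dot, on the right), pi/2 = locked (mark towards the green dot at the front edge), where it stops dead. Grows clockwise seen from above. Starts at 0 to 0.3 and stays where it is left (friction 0.1 N m). When locked, a steel tongue below catches under the housing's front lip.
- cam_slot (a point): on the fastener's turning axis, on its slot's black floor: 145 mm from the hinge line, on the hatch's centreline, 4 mm above its top face. The dial is 90 mm across; the slot runs right across it, open at both ends, 38 mm wide and 14 mm deep between two blue ribs. Turns with the fastener: slot along this point's y, yellow mark on its -y side, z up along the axis.
- cam_mark (a point): middle of the yellow mark on the slot's floor, 30 mm from the turning axis; turns with the fastener. A shut pair of fingers fits in the slot here; moving it round the axis pushes the slot's wall.
- pot: specimen pot with a red lid, 48 mm across and 45 mm tall, standing on the analyser's top to the left of the hatch. Origin: centre of its underside. A bystander, to be left alone.
- tube_rack: blue rack of capped tubes, 80 x 200 mm, 101 mm tall, on the bench. Origin: centre of its underside. A bystander, to be left alone.
- reagent: amber reagent bottle, 66 mm across, 150 mm tall, on the bench. Origin: centre of its underside. A bystander, to be left alone.
- swab_jar: glass jar with a steel lid, 84 mm across, 110 mm tall, on the bench. Origin: centre of its underside. A bystander, to be left alone.
- slide_box: flat yellow slide box, 90 x 180 mm, 30 mm tall, on the bench. Origin: centre of its underside. A bystander, to be left alone.
- screwdriver: screwdriver lying on the bench (not needed for this job). A bystander, to be left alone.

How it is judged:
On the way, in this order (a step that is already met when the one before it is completed fails the run):
1. the hatch is pushed fully shut (within 0.03 rad) while the fastener is still unlocked (below 0.6 rad) (value of joint hatch below 0.03 rad and value of joint cam below 0.6 rad), for 0.2 s.
2. the fastener is turned clockwise to the lock (beyond 1.4 rad) with the hatch shut (value of joint cam above 1.4 rad and value of joint hatch below 0.03 rad), for 0.2 s.
At the end, for the whole second after the job is handed in: The hatch is shut (within 0.03 rad), the fastener stands locked (beyond 1.4 of its 1.57 rad) and at rest, and every bystander is within 30 mm of where it stood (all of step 2 and velocity of joint cam below 0.05 rad/s and distance of each of pot, tube_rack, reagent, swab_jar, slide_box, screwdriver from where it was at the start of the episode below 0.03 m); the robot touches nothing.
It fails at once if the hatch is lifted further open (beyond 0.55 rad) (value of joint hatch above 0.55 rad).
It fails at once if the fastener is turned (beyond 0.6 rad) while the hatch is still ajar (over 0.06 rad) (value of joint cam above 0.6 rad and value of joint hatch above 0.06 rad).
It fails at once if a bystander is moved more than 30 mm, or tipped (distance of any of pot, tube_rack, reagent, swab_jar, slide_box, screwdriver from where it was at the start of the episode above 0.03 m or angle between any of pot, tube_rack, reagent, swab_jar, slide_box's own z axis and vertical above 0.5 rad).
It also fails if it takes over 48 s, if anything falls off the work surface, if the arm or the gripper's body presses on something with over 40 N, if the wrist force passes 120 N, or if a joint passes its speed limit or range.

ROBOT

A 6-joint arm with a two-finger parallel gripper is mounted at the origin on the work surface. World frame = base frame: x ahead of the robot, y to its left, z up, the work surface at z = 0. Lengths are in m, angles in rad, forces in N, time in s.
With the tool pointing down it reaches from about 0.35 to 0.925 m from the base axis. Payload 6.4 kg.
Tool frame: the origin (TCP) lies between the finger pads; the fingertips stand 17 mm ahead of it and the grasp point (between the pads) lies 2 mm behind it; y points along the fingers, x is the direction in which the jaws open and shut, and the axes are right-handed (so a half turn about y gives the same grasp; the last joint's range is limited). The gripper opens to 85 mm and grips with 20 to 120 N. Pads are 22 mm wide; open, the fingers measure 114 mm over their backs; the gripper's body (76 mm by 85 mm) begins 54 mm behind the grasp point. The pads swing forward as they close: fully open they stand 13 mm farther back than shut.
Start: joints at [-1.309, 0.245, 1.558, -0, 1.339, -0.174], TCP at [0.274, -0.589, 0.248] pointing down, gripper open.
Joint ranges: [-3.13, 3.13], [-1.02, 2.26], [0.13, 2.54], [-0.95, 4.09], [0.21, 2.88], [-2.74, 2.74]. Speed limits (rad/s): [2.57, 2.57, 3.14, 3.14, 3.14, 3.14].

INTERFACE

Orientations are given as a unit quaternion [w, x, y, z].
In Python, from workcell import ctrl, eyes, hand_in gives the robot as it stands. The module is installed in compiled form; this text tells all that it offers.
- The arm moves only by the tool carry_out, never from a script. Its argument "targets" is a list of rows, each a list of 3 entries, a list of its own where there are three numbers: the shift along the world's x, y, z in units of 0.25 m (1.0 is 0.25 m), then the turn, a rotation vector about the world's x, y, z in units of pi rad (1.0 is pi rad), then the finger opening in mm, from 0 to 85.4. A call has 1 to 12 rows; each row is the pose to reach, as a shift and turn from the pose measured when the call began, turning the shorter way round; what a row does not reach only later rows make up. A row lasts 1/8 s, in which the tool goes at most 62.5 mm and 10.7 degrees, less where a joint would pass 70% of its speed; a pose out of reach is approached as far as the arm can. A call with a number of a shift or a turn outside -1 to 1 is refused whole. A call with a gripper value outside its range is refused whole. The fingers move at their own pace and stop on an object; "squeeze" is the grip in N (left out, the last holds). Time passes only in rows, so rows that repeat a pose let the fingers close. It gives the time, the measured TCP pose, the force and the opening at its end, in the units of the state.
- ctrl.get_state(): the state, without advancing time (a new reading comes with each control period).
- eyes.camera(name): name is "side" or "top"; returns a dict with "color" (480x640x3 uint8, red, green, blue), "camera_matrix" (3x3 intrinsics, pixels), "origin" and "orientation" of the camera in the world. Camera axes: x right, y down, z forward; pixel columns grow to the right and rows downward; lengths in m; the calibration is good to about 2 mm. A picture is of the moment at which its call begins. There is no depth.
- hand_in(): hands the job in, once; it reports no verdict.
Trained networks look in the newest picture that a camera, given by its name, has taken for a name from the list of things; names that differ only in an ending like _2 or _b are one class to them, and where a whole thing is asked for, a point or a joint stands for the part that bears it (a point fixed in the world has none). Each returns a list of dicts, best first, with "conf" (0 to 1); they miss things now and then, are a little off and sometimes report something else, mostly with a low value. They report only what shows in the picture. A call takes as long as a camera call.
- eyes.recognise(thing, camera): "position" ([column, row] in pixels, amid what is visible of it).
- eyes.regions_of(thing, camera): "region" (480x640 bool, what is visible of it) and "position" ([column, row] in pixels, amid what is visible of it).
- eyes.landmark_of(thing, camera): "position" ([column, row] in pixels: a listed point, or the origin of a listed thing).
The state is a dict: "time": time; "joint_pos": joint angles; "joint_vel": joint speeds; "tau": joint torques, N m; "tool_pos": TCP position; "ee_rot": TCP orientation; "ft_force": force on the tool from outside, world axes, zero at the start; "moment": the same for the moment, N m; "opening": finger opening in m.
Only numpy, scipy, OpenCV 4.12 (cv2) and the standard library are available. Lean on these libraries where they do the work, as an engineer would, in place of code of your own. Each camera call takes 0.05 s, during which the arm holds its last target.

## Working session

There is one attempt and no reset: what is moved stays moved. The work goes in short steps, Python scripts to look and compute and a tool call to move; the robot and the scene stay as the last step left them, time stands still between calls to the robot, and variables do not carry over. Pictures are saved under pics/ and viewed, and the job is handed in when it is done.

Besides the shell and the picture viewer there is one more tool, called in YAML: its name, and indented under it one key for each argument. carry_out: Moves the arm, as the interface text tells. Shifts and turns lie within -1 to 1; 1 stands for 0.25 m of shift or pi rad of turn. Its arguments: {"type":"object","properties":{"targets":{"type":"array","items":{"type":"array"}},"squeeze":{"type":"number"}},"required":["targets"]}

```bash
mkdir -p pics; cat > h.py <<'E'
from workcell import ctrl, eyes, hand_in
import numpy as np, cv2
from scipy.spatial.transform import Rotation as R
def q(o):
    o=np.asarray(o,float)
    return R.from_quat([o[1],o[2],o[3],o[0]]).as_matrix() if o.size==4 else o
def proj(c,P):
    p=(np.asarray(P,float)-c["origin"])@q(c["orientation"]); p=p@np.array(c["camera_matrix"]).T
    return p[...,:2]/p[...,2:]
def ray(c,uv):
    d=q(c["orientation"])@np.linalg.solve(np.array(c["camera_matrix"]),[uv[0],uv[1],1.]); return np.array(c["origin"]),d/np.linalg.norm(d)
def onz(c,uv,z):
    o,d=ray(c,uv); return o+d*(z-o[2])/d[2]
def tri(cs,uvs):
    A=0;b=0
    for c,u in zip(cs,uvs):
        o,d=ray(c,u);M=np.eye(3)-np.outer(d,d);A=A+M;b=b+M@o
    return np.linalg.solve(A,b)
def save(c,n): cv2.imwrite(f"pics/{n}.png",c["color"][:,:,::-1])
E
cat > a.py <<'E'
from h import *
np.set_printoptions(precision=4,suppress=True)
s=ctrl.get_state();print(s)
C={n:eyes.camera(n) for n in("side","top")}
for n in C: save(C[n],n+"0");print(n,C[n]["origin"],C[n]["orientation"],C[n]["camera_matrix"])
for t in["hatch_push","cam_slot","cam_mark","analyser","pot"]:
    L={n:eyes.landmark_of(t,n) for n in C}
    for n in L: print(t,n,[(np.round(d["position"],1),round(d["conf"],2)) for d in L[n][:2]])
    if all(L.values()): print("  tri",tri([C["side"],C["top"]],[L["side"][0]["position"],L["top"][0]["position"]]))
E
python3 a.py
```

```text
{'time': 0.0, 'joint_pos': array([-1.3091,  0.2458,  1.559 ,  0.    ,  1.3387, -0.1741]), 'joint_vel': array([-0.    , -0.0019, -0.001 , -0.0009,  0.0004,  0.002 ]), 'tau': array([  0.0013, -42.9502, -32.6127,  -0.    ,   0.0054,   0.    ]), 'tool_pos': array([ 0.2742, -0.5887,  0.2472]), 'ee_rot': array([ 0.5967, -0.5958,  0.3806, -0.3796]), 'ft_force': array([-0.0732, -0.114 ,  0.1046]), 'moment': array([ 0.0024,  0.0113, -0.0299]), 'opening': 0.08556780389441791}
side [0.4644 0.8488 1.068 ] [ 0.0145 -0.0305  0.9328 -0.3589] [[474.1109   0.     317.6981]
 [  0.     474.1109 240.6762]
 [  0.       0.       1.    ]]
top [ 0.4027 -0.0035  1.7959] [-0.0264  0.7081 -0.7054  0.0182] [[572.8916   0.     322.034 ]
 [  0.     572.8916 241.0163]
 [  0.       0.       1.    ]]
hatch_push side [(array([321.1, 216.5]), 0.71)]
hatch_push top [(array([328. , 236.5]), 0.72), (array([165.4, 281.4]), 0.62)]
  tri [ 0.5161 -0.0014  0.2166]
cam_slot side [(array([311.4, 196. ]), 0.7)]
cam_slot top [(array([356.6, 223.6]), 0.7)]
  tri [ 0.5497 -0.0806  0.213 ]
cam_mark side [(array([310.8, 192.4]), 0.68), (array([363.2, 160.7]), 0.47)]
cam_mark top [(array([367. , 227.4]), 0.93)]
  tri [ 0.5471 -0.1103  0.1982]
analyser side []
analyser top []
pot side [(array([292. , 250.4]), 0.65)]
pot top [(array([493.6, 226.9]), 0.74), (array([300.9, 214. ]), 0.65)]
  tri [ 0.6725 -0.7422 -0.7802]
```

View pics/side0.png

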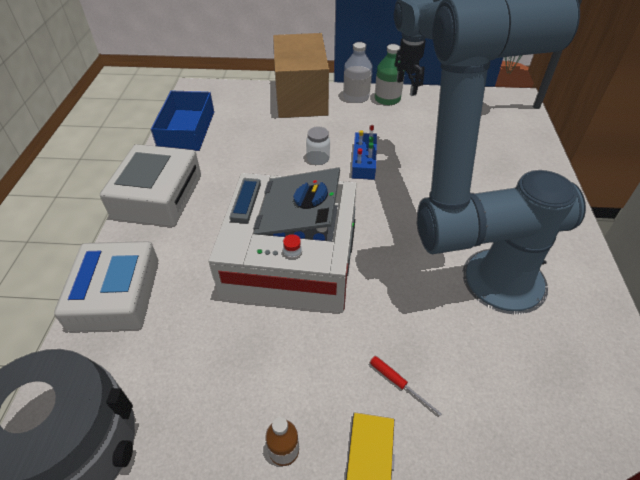

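View pics/top0.png

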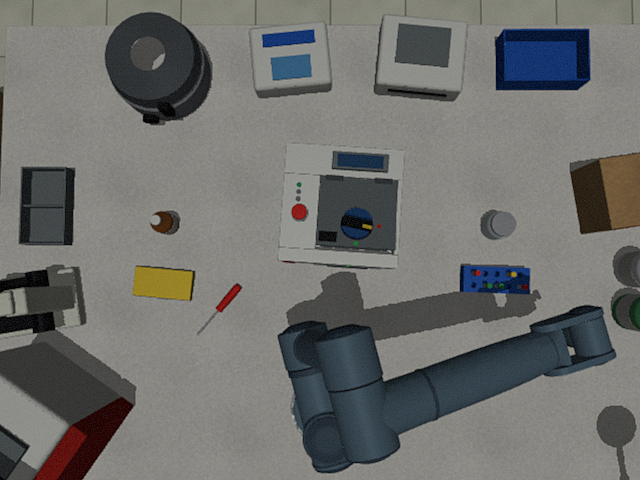

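```bash
python3 - <<'E'
import cv2
a=cv2.imread("pics/top0.png")[130:280,265:425];cv2.imwrite("pics/topc.png",cv2.resize(a,None,fx=4,fy=4,interpolation=2))
a=cv2.imread("pics/side0.png")[155:315,205:370];cv2.imwrite("pics/sidec.png",cv2.resize(a,None,fx=3.7,fy=3.7,interpolation=2))
E
```

```text
(no output)
```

View pics/topc.png

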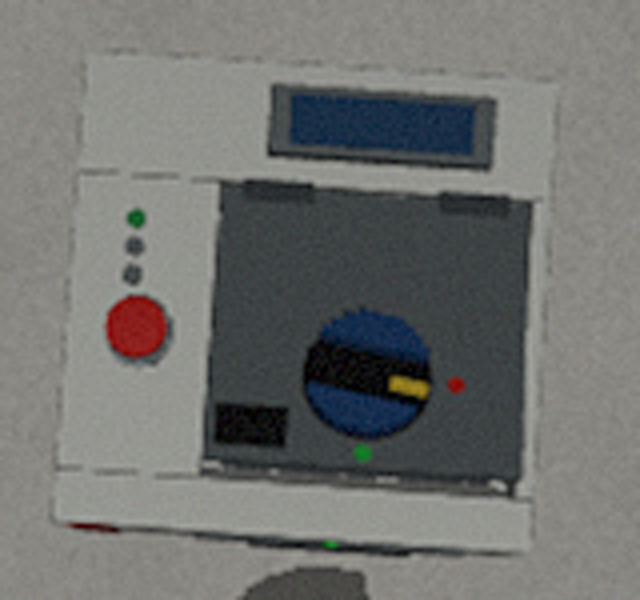

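View pics/sidec.png

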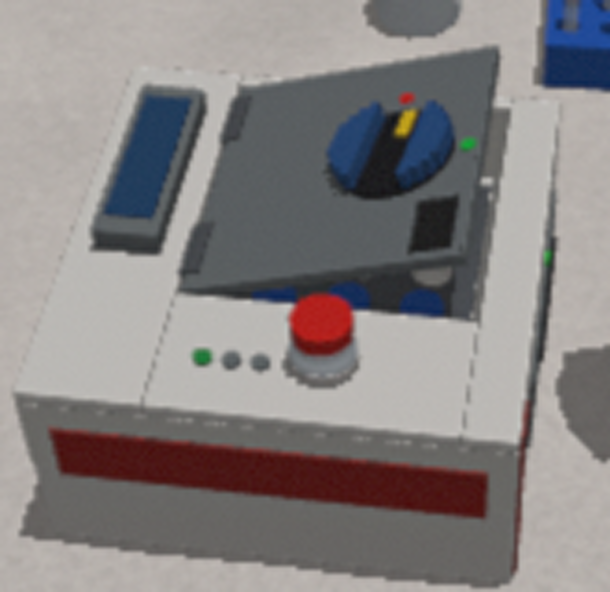

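```bash
cat > fit.py <<'E'
from h import *
from scipy.optimize import least_squares
np.set_printoptions(precision=4,suppress=True)
def model(p):
    x,y,yaw,h,c=p
    A=R.from_euler('z',yaw)
    H=R.from_euler('y',h)  # lifts -x upward? z of (-1,0,0) = +sin h
    hin=np.array([.08,-.045,.17]); O=np.array([x,y,0])
    toW=lambda P:A.apply(P)+O
    hp=lambda P:toW(H.apply(P)+hin)
    m=R.from_euler('z',-c).apply([0,-.03,0])
    return dict(RL=toW([.17,.17,.17]),RR=toW([.17,-.17,.17]),FR=toW([-.17,-.17,.17]),FL=toW([-.17,.17,.17]),
      push=hp([-.185,.078,0]),slot=hp([-.145,0,.004]),mark=hp(np.array([-.145,0,.004])+m),
      hFL=hp([-.21,.11,0]),hFR=hp([-.21,-.11,0])), A,H
if __name__=="__main__":
    C={n:eyes.camera(n) for n in("side","top")}
    t=lambda u,v:(265+u/4,130+v/4); s=lambda u,v:(205+u/3.7,155+v/3.7)
    ob=[("top","RL",t(90,52)),("top","RR",t(558,83)),("top","FR",t(530,550)),("top","FL",t(55,522)),
    ("side","RL",s(18,392)),("side","FL",s(522,443)),("side","FR",s(560,100)),("side","RR",s(133,68)),
    ("top","push",t(252,424)),("side","push",s(434,224)),("top","slot",(356.6,223.6)),("top","mark",t(410,386)),("side","mark",s(405,123)),("side","slot",s(391,153)),
    ("side","hFL",s(463,262)),("side","hFR",s(498,47)),("top","hFL",t(205,462)),("top","hFR",t(522,481))]
    def f(p):
        M,_,_=model(p); return np.concatenate([proj(C[n],M[k])-u for n,k,u in ob])
    r=least_squares(f,[.6,-.03,0,.3,.1],loss='soft_l1'); print(r.x)
    for o,e in zip(ob,r.fun.reshape(-1,2) if 0 else f(r.x).reshape(-1,2)): print(o[0],o[1],e)
    M,_,_=model(r.x)
    for k in M: print(k,M[k])
    z=r.x.copy(); z[3]=0; M,_,_=model(z); print("shut")
    for k in M: print(k,M[k])
    np.save("fit.npy",r.x)
E
python3 fit.py
```

```text
[ 0.6088 -0.0392 -0.0601  0.2734  0.1138]
top RL [-1.4712 -0.4598]
top RR [-0.2873 -1.0162]
top FR [0.0751 0.66  ]
top FL [-0.8711 -0.0093]
side RL [-1.6789 -0.9786]
side FL [-0.4216 -1.3957]
side FR [-0.3218 -1.0642]
side RR [-0.3505 -1.616 ]
top push [-0.404   1.1215]
side push [0.5512 0.4514]
top slot [-0.0049  1.2534]
top mark [-0.2085  0.1776]
side mark [-0.1984  0.122 ]
side slot [ 0.8874 -0.3886]
side hFL [ 0.8463 -1.8241]
side hFR [-0.0304 -0.1765]
top hFL [-0.8555 -0.5534]
top hFR [ 0.0622 -0.2057]
RL [0.7887 0.1203 0.17  ]
RR [ 0.7683 -0.2191  0.17  ]
FR [ 0.4289 -0.1986  0.17  ]
FL [0.4493 0.1407 0.17  ]
push [ 0.5129 -0.0003  0.2199]
slot [ 0.5477 -0.0806  0.213 ]
mark [ 0.5426 -0.1101  0.2139]
hFL [0.4907 0.0331 0.2267]
hFR [ 0.4775 -0.1865  0.2267]
shut
RL [0.7887 0.1203 0.17  ]
RR [ 0.7683 -0.2191  0.17  ]
FR [ 0.4289 -0.1986  0.17  ]
FL [0.4493 0.1407 0.17  ]
push [0.506  0.0001 0.17  ]
slot [ 0.5412 -0.0802  0.174 ]
mark [ 0.5361 -0.1097  0.174 ]
hFL [0.483  0.0335 0.17  ]
hFR [ 0.4698 -0.1861  0.17  ]
```

```bash
python3 - <<'E'
from h import *
np.set_printoptions(precision=4,suppress=True)
s=ctrl.get_state();M=q(s["ee_rot"]);print(M)
C=eyes.camera("top")
print(onz(C,(265+137/4,130+325/4),.215))
from fit import model
print(M[:,0], np.degrees(np.arctan2(M[1,0],M[0,0])))
E
```

```text
[[ 0.4221  0.      0.9065]
 [-0.9065 -0.0001  0.4221]
 [ 0.0001 -1.     -0.    ]]
[0.5849 0.0786 0.215 ]
[ 0.4221 -0.9065  0.0001] -65.02992856602563
```

carry_out:
  targets:
    - [[0.1,0.2,0.2],[0,0,0.05],0]
    - [[0.2,0.4,0.36],[0,0,0.1],0]
    - [[0.25,0.6,0.36],[0,0,0.15],0]
    - [[0.3,0.8,0.36],[0,0,0.2],0]
    - [[0.35,1.0,0.36],[0,0,0.25],0]
    - [[0.35,1.0,0.36],[0,0,0.27],0]
  squeeze: 40

```text
time: 1.5
tool_pos: [0.3627, -0.3365, 0.3389]
ee_rot: [-0.7, 0.7, -0.098, 0.099]
ft_force: [0.5, -0.4, -0.4]
opening: -0.0
```

carry_out:
  targets:
    - [[0.1,0.2,0],[0,0,0.05],0]
    - [[0.2,0.4,0],[0,0,0.1],0]
    - [[0.25,0.6,0],[0,0,0.15],0]
    - [[0.3,0.8,0],[0,0,0.2],0]
    - [[0.35,1.0,0],[0,0,0.25],0]
    - [[0.35,1.0,0],[0,0,0.27],0]

```text
time: 2.25
tool_pos: [0.4506, -0.0836, 0.3392]
ee_rot: [-0.678, 0.678, 0.202, -0.2]
ft_force: [0.3, -0.4, 0.0]
opening: 0.0001
```

carry_out:
  targets:
    - [[0.15,0.2,0],[0,0,0.06],0]
    - [[0.25,0.33,0],[0,0,0.12],0]
    - [[0.25,0.33,-0.1],[0,0,0.18],0]
    - [[0.25,0.33,-0.2],[0,0,0.23],0]
    - [[0.25,0.33,-0.28],[0,0,0.27],0]
    - [[0.25,0.33,-0.28],[0,0,0.27],0]

```text
time: 3.0
tool_pos: [0.5121, -0.0008, 0.2675]
ee_rot: [0.537, -0.534, -0.462, 0.462]
ft_force: [-0.9, -0.9, 0.1]
opening: 0.0004
```

```bash
python3 - <<'E'
from h import *
for n in("side","top"):
    c=eyes.camera(n);x,y,w=(205,130,180) if n=="side" else (265,130,160)
    a=c["color"][y:y+w-10,x:x+w,::-1];cv2.imwrite(f"pics/{n}1.png",cv2.resize(a,None,fx=3.3,fy=3.3,interpolation=2))
E
```

```text
(no output)
```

View pics/side1.png

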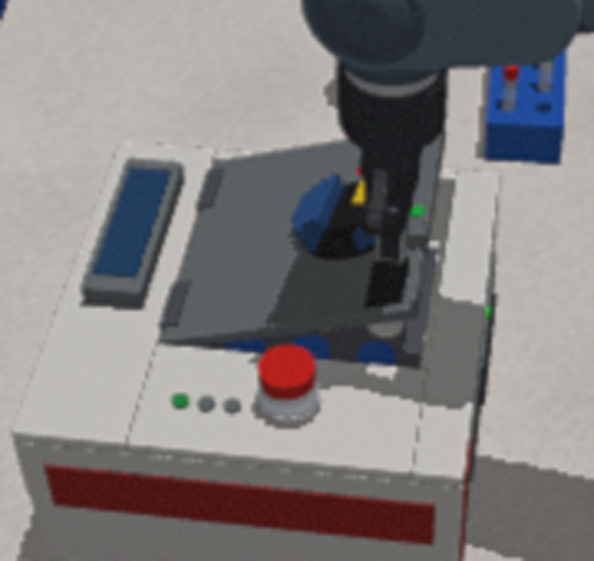

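View pics/top1.png

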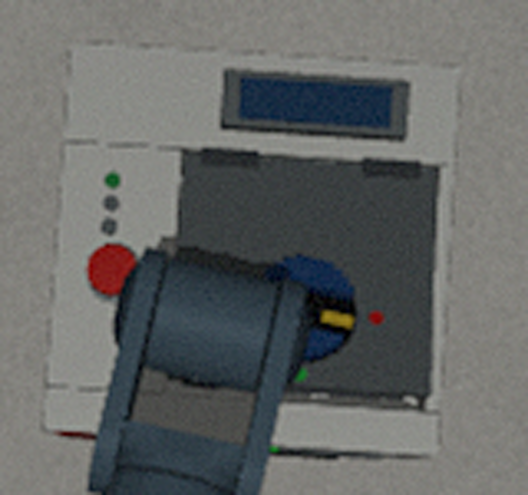

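carry_out:
  targets:
    - [[0,0,-0.06],[0,0,0],0]
    - [[0,0,-0.1],[0,0,0],0]
    - [[0,0,-0.14],[0,0,0],0]
    - [[-0.005,0,-0.18],[0,0,0],0]
    - [[-0.01,0,-0.22],[0,0,0],0]
    - [[-0.015,0,-0.25],[0,0,0],0]
    - [[-0.02,0,-0.28],[0,0,0],0]
    - [[-0.02,0,-0.3],[0,0,0],0]

```text
time: 4.1
tool_pos: [0.5085, -0.0012, 0.1947]
ee_rot: [-0.536, 0.536, 0.463, -0.46]
ft_force: [0.8, 1.3, 2.6]
opening: 0.0003
```

carry_out:
  targets:
    - [[0,0,-0.015],[0,0,0],0]
    - [[0,0,-0.025],[0,0,0],0]
    - [[0,0,-0.032],[0,0,0],0]
    - [[0,0,-0.032],[0,0,0],0]

```text
time: 4.6
tool_pos: [0.5084, -0.0011, 0.1866]
ee_rot: [-0.536, 0.536, 0.462, -0.461]
ft_force: [0.3, 0.8, 1.4]
opening: -0.0005
```

carry_out:
  targets:
    - [[0,0,-0.004],[0,0,0],0]
    - [[0,0,-0.008],[0,0,0],0]
    - [[0,0,-0.012],[0,0,0],0]
    - [[0,0,-0.012],[0,0,0],0]

```text
time: 5.1
tool_pos: [0.5084, -0.0011, 0.1852]
ee_rot: [-0.536, 0.536, 0.462, -0.461]
ft_force: [-6.1, 0.9, 10.9]
opening: 0.0001
```

carry_out:
  targets:
    - [[0,0,-0.01],[0,0,0],0]
    - [[0,0,-0.01],[0,0,0],0]
    - [[0,0,0.1],[0,0,0],0]
    - [[0,0,0.24],[0,0,0],0]
    - [[0,0.25,0.4],[0,0,0],0]
    - [[0,0.5,0.6],[0,0,0],0]
    - [[0,0.75,0.6],[0,0,0],0]
    - [[0,0.75,0.6],[0,0,0],0]

```text
time: 6.1
tool_pos: [0.5083, 0.1889, 0.3362]
ee_rot: [-0.535, 0.535, 0.464, -0.461]
ft_force: [0.2, -0.3, -0.5]
opening: 0.0002
```

```bash
python3 - <<'E'
from h import *
np.set_printoptions(precision=4,suppress=True)
C={}
for n in("side","top"):
    c=C[n]=eyes.camera(n);save(c,n+"2");x,y,w=(205,130,180) if n=="side" else (265,130,160)
    a=c["color"][y:y+w-10,x:x+w,::-1];cv2.imwrite(f"pics/{n}2c.png",cv2.resize(a,None,fx=3.3,fy=3.3,interpolation=2))
for t in["hatch_push","cam_slot","cam_mark"]:
    L={n:eyes.landmark_of(t,n) for n in C}
    for n in L: print(t,n,[(np.round(d["position"],1),round(d["conf"],2)) for d in L[n][:2]])
    if all(L.values()): print("  tri",tri([C["side"],C["top"]],[L["side"][0]["position"],L["top"][0]["position"]]))
    if L["top"]: print("  onz", onz(C["top"],L["top"][0]["position"],.174))
E
```

```text
hatch_push side [(array([325.2, 230.4]), 0.68), (array([315.6, 201.8]), 0.47)]
hatch_push top [(array([326.8, 238.6]), 0.57)]
  tri [0.5093 0.0021 0.1701]
  onz [0.5119 0.002  0.174 ]
cam_slot side [(array([315. , 205.6]), 0.55)]
cam_slot top [(array([352.3, 227.8]), 0.68)]
  tri [ 0.5398 -0.0697  0.1888]
  onz [ 0.5428 -0.0703  0.174 ]
cam_mark side [(array([318.6, 202.2]), 0.55)]
cam_mark top [(array([365. , 233.9]), 0.63)]
  tri [ 0.5285 -0.1068  0.1665]
  onz [ 0.5256 -0.1063  0.174 ]
```

View pics/side2c.png

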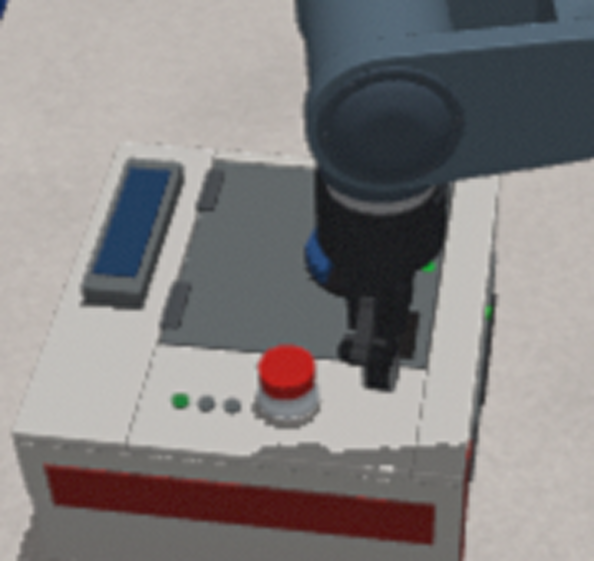

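View pics/top2c.png

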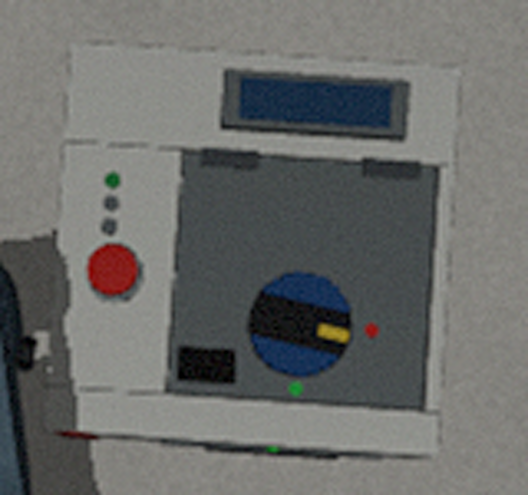

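```bash
python3 - <<'E'
from h import *
from fit import model
np.set_printoptions(precision=4,suppress=True)
c=eyes.camera("top")
k=3.3
print(onz(c,(265+300/k,130+324/k),.188),onz(c,(265+333/k,130+332.5/k),.174), onz(c,(265+206/k,130+364.5/k),.17))
p=np.load("fit.npy");p[3]=0
for a in(p[4],.2): 
  p[4]=a;M=model(p)[0]; print(a,M["slot"],M["mark"],proj(c,M["slot"]),proj(c,M["mark"]))
s=ctrl.get_state();print(s["tool_pos"],s["joint_pos"])
E
```

```text
[ 0.5406 -0.0799  0.188 ] [ 0.5345 -0.1089  0.174 ] [0.5068 0.0002 0.17  ]
0.1137522607572975 [ 0.5412 -0.0802  0.174 ] [ 0.5361 -0.1097  0.174 ] [355.7878 228.3696] [366.2059 230.2248]
0.2 [ 0.5412 -0.0802  0.174 ] [ 0.5335 -0.1092  0.174 ] [355.7878 228.3696] [366.0102 231.1116]
[0.5085 0.1854 0.3348] [ 0.1395 -0.0736  1.74    0.001   1.4739 -1.2815]
```

carry_out:
  targets:
    - [[0.03,-0.25,-0.05],[0,0,0],0]
    - [[0.06,-0.5,-0.1],[0,0,0],0]
    - [[0.1,-0.75,-0.2],[0,0,0],0]
    - [[0.106,-1.0,-0.36],[0,0,0],0]
    - [[0.106,-1.0,-0.36],[0,0,-0.02],0]
    - [[0.106,-1.0,-0.36],[0,0,-0.02],0]

```text
time: 7.3
tool_pos: [0.5346, -0.0653, 0.2441]
ee_rot: [0.552, -0.55, -0.444, 0.443]
ft_force: [-0.6, 1.1, -0.1]
opening: -0.0002
```

carry_out:
  targets:
    - [[0,-0.1,0],[0,0,0],0]
    - [[0,-0.175,0],[0,0,0],0]
    - [[0,-0.175,-0.06],[0,0,0],0]
    - [[0,-0.175,-0.11],[0,0,0],0]
    - [[0,-0.175,-0.11],[0,0,0],0]

```text
time: 7.92
tool_pos: [0.5335, -0.1079, 0.2144]
ee_rot: [0.553, -0.549, -0.443, 0.444]
ft_force: [-0.6, 0.3, 0.6]
opening: -0.0001
```

```bash
python3 - <<'E'
from h import *
for n in("side",):
    c=eyes.camera(n);x,y,w=(255,150,110)
    a=c["color"][y:y+w-10,x:x+w,::-1];cv2.imwrite(f"pics/{n}3.png",cv2.resize(a,None,fx=5,fy=5,interpolation=2))
print(ctrl.get_state()["tool_pos"],ctrl.get_state()["joint_pos"])
E
```

```text
[ 0.53406289 -0.10822124  0.21544833] [-0.4089241   0.03364808  1.85455101  0.00202594  1.25672312 -1.76582045]
```

View pics/side3.png

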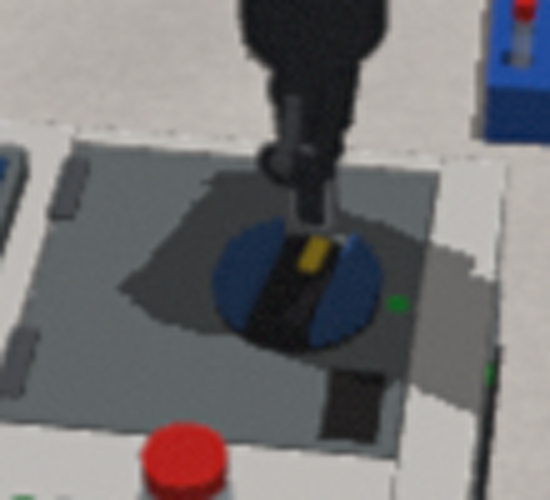

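carry_out:
  targets:
    - [[0.004,0,-0.03],[0,0,0],0]
    - [[0.004,0,-0.055],[0,0,0],0]
    - [[0.004,0,-0.076],[0,0,0],0]
    - [[0.004,0,-0.076],[0,0,0],0]

```text
time: 8.48
tool_pos: [0.5348, -0.1081, 0.1958]
ee_rot: [0.552, -0.549, -0.443, 0.444]
ft_force: [0.1, -0.2, -0.4]
opening: 0.0002
```

```bash
python3 - <<'E'
from h import *
for n in("side",):
    c=eyes.camera(n);x,y,w=(255,150,110)
    a=c["color"][y:y+w-10,x:x+w,::-1];cv2.imwrite(f"pics/{n}4.png",cv2.resize(a,None,fx=5,fy=5,interpolation=2))
# path: centre, radius .03, finger heading phi relative to slot
s=ctrl.get_state();print(s["tool_pos"],s["ft_force"])
ce=np.array([.541,-.080]);d=s["tool_pos"][:2]-ce
print(np.linalg.norm(d),np.degrees(np.arctan2(d[1],d[0])))
a0=np.radians(-102)
for k in range(0,121,10):
    a=a0-np.radians(k); P=ce+.03*np.array([np.cos(a),np.sin(a)]); print(k,np.round((P-s["tool_pos"][:2])/.25,3),round(-k/180,3))
E
```

```text
[ 0.53496778 -0.10817872  0.19624834] [-0.43045137 -0.0716851  -0.05388966]
0.02881714861078827 -102.08293325269318
0 [-0.001 -0.005] 0.0
10 [-0.021  0.001] -0.056
20 [-0.039  0.011] -0.111
30 [-0.056  0.024] -0.167
40 [-0.07   0.039] -0.222
50 [-0.082  0.056] -0.278
60 [-0.09   0.076] -0.333
70 [-0.095  0.096] -0.389
80 [-0.096  0.117] -0.444
90 [-0.093  0.138] -0.5
100 [-0.087  0.158] -0.556
110 [-0.078  0.176] -0.611
120 [-0.065  0.193] -0.667
```

View pics/side4.png

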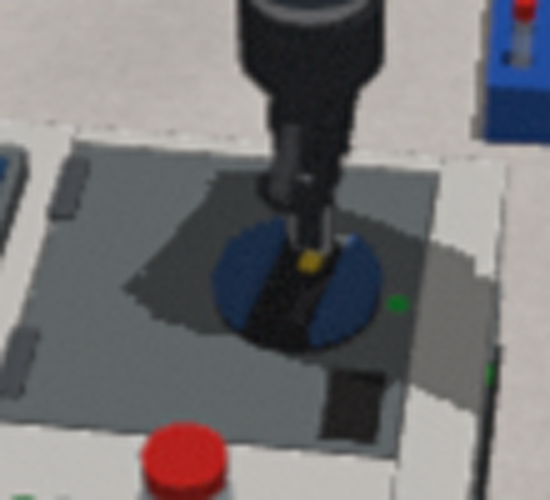

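carry_out:
  targets:
    - [[-0.01,-0.002,-0.004],[0,0,-0.028],0]
    - [[-0.021,0.001,-0.004],[0,0,-0.056],0]
    - [[-0.03,0.005,-0.004],[0,0,-0.083],0]
    - [[-0.039,0.011,-0.004],[0,0,-0.111],0]
    - [[-0.048,0.017,-0.004],[0,0,-0.139],0]
    - [[-0.056,0.024,-0.004],[0,0,-0.167],0]
    - [[-0.063,0.031,-0.004],[0,0,-0.194],0]
    - [[-0.07,0.039,-0.004],[0,0,-0.222],0]
    - [[-0.076,0.047,-0.004],[0,0,-0.25],0]
    - [[-0.082,0.056,-0.004],[0,0,-0.278],0]
    - [[-0.086,0.066,-0.004],[0,0,-0.306],0]
    - [[-0.09,0.076,-0.004],[0,0,-0.333],0]

```text
time: 10.02
tool_pos: [0.513, -0.0901, 0.1961]
ee_rot: [0.699, -0.698, -0.109, 0.107]
ft_force: [-0.7, -3.3, 0.9]
opening: 0.0002
```

```bash
python3 - <<'E'
from h import *
for n in("side","top"):
    c=eyes.camera(n);x,y,w=(255,150,110) if n=="side" else (300,180,110)
    a=c["color"][y:y+w-10,x:x+w,::-1];cv2.imwrite(f"pics/{n}5.png",cv2.resize(a,None,fx=5,fy=5,interpolation=2))
s=ctrl.get_state();print(s["tool_pos"],s["ft_force"])
ce=np.array([.541,-.080]);d=s["tool_pos"][:2]-ce
print(np.linalg.norm(d),np.degrees(np.arctan2(d[1],d[0])))
a0=np.radians(-102)
for k in range(60,121,5):
    a=a0-np.radians(k); P=ce+.03*np.array([np.cos(a),np.sin(a)]); print(k,np.round((P-s["tool_pos"][:2])/.25,3),round(-(k-60)/180,3))
E
```

```text
[ 0.51294641 -0.08980361  0.19606236] [ 0.44815808 -2.37770251  0.91833087]
0.029717247657619687 -160.73751921868526
60 [-0.002  0.002] 0.0
65 [-0.005  0.012] -0.028
70 [-0.007  0.023] -0.056
75 [-0.008  0.033] -0.083
80 [-0.008  0.043] -0.111
85 [-0.007  0.054] -0.139
90 [-0.005  0.064] -0.167
95 [-0.003  0.074] -0.194
100 [0.001 0.084] -0.222
105 [0.005 0.094] -0.25
110 [0.01  0.103] -0.278
115 [0.016 0.111] -0.306
120 [0.023 0.12 ] -0.333
```

View pics/side5.png

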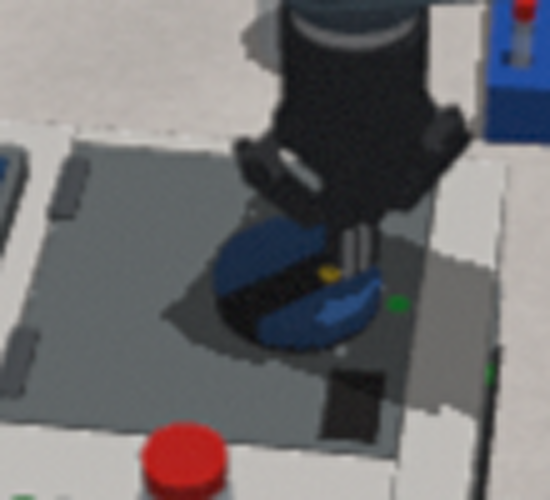

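carry_out:
  targets:
    - [[-0.005,0.012,0],[0,0,-0.028],0]
    - [[-0.007,0.023,0],[0,0,-0.056],0]
    - [[-0.008,0.033,0],[0,0,-0.083],0]
    - [[-0.008,0.043,0],[0,0,-0.111],0]
    - [[-0.007,0.054,0],[0,0,-0.125],0]
    - [[-0.005,0.064,0],[0,0,-0.125],0]
    - [[-0.005,0.064,0],[0,0,-0.125],0]

```text
time: 11.0
tool_pos: [0.512, -0.074, 0.1963]
ee_rot: [0.707, -0.706, 0.027, -0.03]
ft_force: [0.1, -2.3, 0.3]
opening: 0.0
```

```bash
python3 - <<'E'
from h import *
for n in("side",):
    c=eyes.camera(n);x,y,w=(255,150,110) if n=="side" else (300,180,110)
    a=c["color"][y:y+w-10,x:x+w,::-1];cv2.imwrite(f"pics/{n}6.png",cv2.resize(a,None,fx=5,fy=5,interpolation=2))
s=ctrl.get_state();print(s["tool_pos"],s["ft_force"])
E
```

```text
[ 0.51201093 -0.07400004  0.19632372] [-1.45082580e-01 -2.76245094e+00  2.13554540e-03]
```

View pics/side6.png

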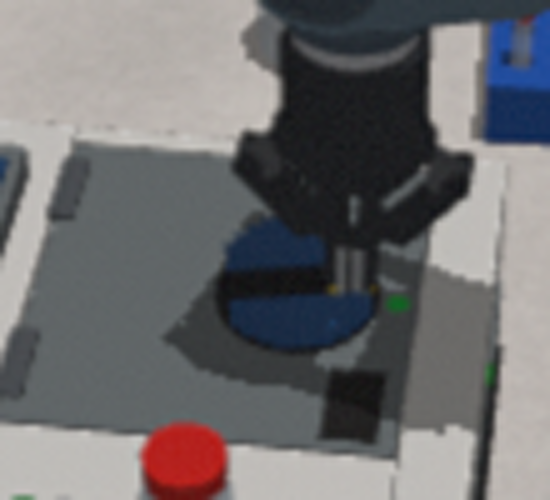

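carry_out:
  targets:
    - [[0.0,0.008,0],[0,0,0],0]
    - [[0.002,0.016,0],[0,0,0],0]
    - [[0.004,0.02,0],[0,0,0],0]
    - [[0.004,0.02,0],[0,0,0],0]

```text
time: 11.55
tool_pos: [0.5138, -0.0695, 0.1966]
ee_rot: [-0.706, 0.707, -0.026, 0.031]
ft_force: [3.2, -5.1, -1.7]
opening: -0.0002
```

carry_out:
  targets:
    - [[0.0,0.008,0],[0,0,0],0]
    - [[0.002,0.016,0],[0,0,0],0]
    - [[0.002,0.02,0],[0,0,0],0]
    - [[0.002,0.02,0],[0,0,0],0]

```text
time: 12.05
tool_pos: [0.5149, -0.0665, 0.1969]
ee_rot: [-0.704, 0.709, -0.025, 0.032]
ft_force: [3.4, -11.3, -2.4]
opening: -0.0001
```

```bash
python3 - <<'E'
from h import *
for n in("side",):
    c=eyes.camera(n);x,y,w=(255,150,110) if n=="side" else (300,180,110)
    a=c["color"][y:y+w-10,x:x+w,::-1];cv2.imwrite(f"pics/{n}7.png",cv2.resize(a,None,fx=5,fy=5,interpolation=2))
s=ctrl.get_state();print(s["tool_pos"],s["ft_force"],s["moment"])
E
```

```text
[ 0.51493414 -0.06651024  0.19688956] [  2.8500371  -11.3422349   -2.56476074] [-1.89788985 -0.43413229  0.03742523]
```

View pics/side7.png

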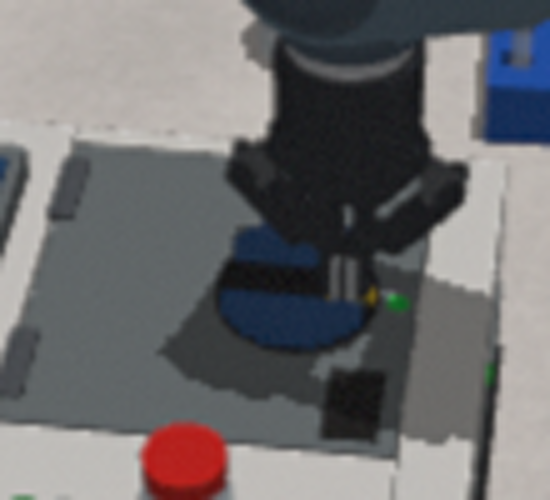

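carry_out:
  targets:
    - [[0.0,0.01,0],[0,0,0],0]
    - [[0.0,0.018,0],[0,0,0],0]
    - [[0.0,0.018,0],[0,0,0],0]

```text
time: 12.48
tool_pos: [0.5151, -0.0661, 0.1973]
ee_rot: [-0.701, 0.712, -0.025, 0.032]
ft_force: [-0.5, -19.3, -3.2]
opening: -0.0001
```

carry_out:
  targets:
    - [[0.0,-0.02,0],[0,0,0],0]
    - [[0.0,-0.026,0],[0,0,0],0]
    - [[0.0,-0.026,0.1],[0,0,0],0]
    - [[0.0,-0.026,0.3],[0,0,0],0]
    - [[-0.2,-0.3,0.6],[0,0,0],0]
    - [[-0.2,-0.6,0.7],[0,0,0],0]
    - [[-0.2,-0.9,0.7],[0,0,0],0]
    - [[-0.2,-0.9,0.7],[0,0,0],0]

```text
time: 13.48
tool_pos: [0.4654, -0.2865, 0.3719]
ee_rot: [-0.701, 0.712, -0.024, 0.032]
ft_force: [0.2, -0.2, -0.2]
opening: -0.0002
```

```bash
python3 - <<'E'
from h import *
for n in("side","top"):
    c=eyes.camera(n);save(c,n+"8f");x,y,w=(205,130,180) if n=="side" else (265,130,160)
    a=c["color"][y:y+w-10,x:x+w,::-1];cv2.imwrite(f"pics/{n}8.png",cv2.resize(a,None,fx=3.3,fy=3.3,interpolation=2))
E
```

```text
(no output)
```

View pics/side8.png

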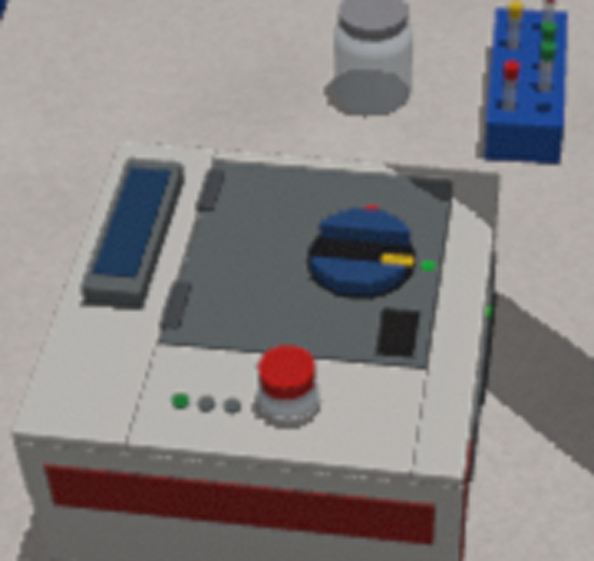

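View pics/top8.png

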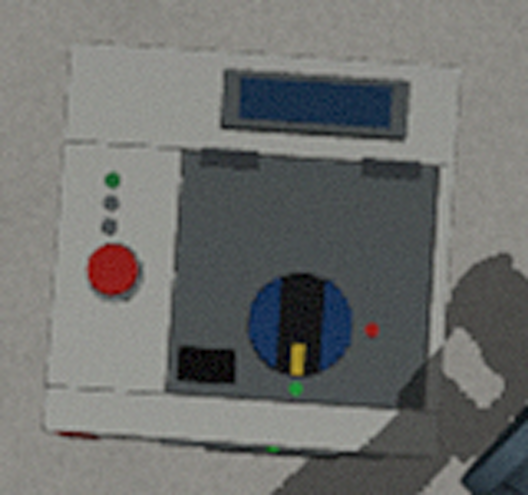

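```bash
python3 -c "
from h import *
print(hand_in())"
```

```text
the job is handed in; nothing more can be done
None
```

The hatch is shut and the fastener is locked; I handed the job in at about 13.6 s of the 48 s allowed. `hand_in` reports no verdict, so the result rests on my own checks below.

- **Hatch:** I closed the fingers and pushed the black pad down until it stopped with about 11 N on the fingertip. The pictures then showed the hatch flush with the analyser's top, and the fastener still near its starting angle of roughly 0.15 rad.
- **Fastener:** I set the shut fingers in the slot at the yellow mark and moved them clockwise round the axis until they hit the stop, at about 19 N. I then backed off, lifted clear and moved away to the right of the hatch.
- **Last pictures:** In the top view the dial centre (crop pixels 300, 324), the yellow mark (298, 360) and the green dot (296, 389) lie in one line. The hatch is flush, the pot has not moved, and the wrist reads about 0.2 N, so the robot touches nothing.
- **Not checked:** I did not measure the other bystanders' positions at the end. The arm passed above them and I saw no sign of contact.
- **Disagreement:** With the hatch shut, the networks put the slot point and the mark 5 to 10 mm away from my model fit. The pot's position came out wrong when combined from both cameras. In each case I used the fitted model and the pictures instead.

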